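# Load a ukulele neck blank into a curing box along its sloping rail

### The arm

A 7-joint arm with a two-finger parallel gripper is mounted at the origin on the work surface. World frame = base frame: x ahead of the robot, y to its left, z up, the work surface at z = 0. Lengths are in mm, angles in rad, forces in N, time in s.
With the tool pointing down it reaches from about 400 to 900 mm from the base axis. Payload 5.5 kg.
Tool frame: the origin (TCP) lies at the very end of the fingers, on their centre line; the grasp point (between the pads) lies 19 mm behind it (bot.grip_depth is the distance from the TCP to the grasp point, in mm); x points along the fingers, y is the direction in which the jaws open and shut, and the axes are right-handed (so a half turn about x gives the same grasp; the last joint's range is limited). The gripper opens to 92 mm and grips with 3 to 60 N. Pads are 19 mm wide; open, the fingers measure 130 mm over their backs; the gripper's body (75 mm by 190 mm) begins 47 mm behind the grasp point.
Start: joints at [-0.885, 0.501, -0.427, 1.55, 0.221, 1.138, -0.21], TCP at [266.669, 592.78, 226.729] pointing down, gripper open.
Joint ranges: [-2.88, 2.88], [-0.31, 2.03], [-1.54, 1.56], [0.2, 2.42], [-1.41, 4.55], [0.19, 2.02], [-2.57, 2.57]. Speed limits (rad/s): [2.57, 2.57, 3.14, 3.14, 3.14, 3.14, 3.14].

### API

Orientations are given as [roll, pitch, yaw] about the fixed x, y, z axes, in that order (R = Rz(yaw) Ry(pitch) Rx(roll)).
In Python, from plant import readout, imaging, bot gives the robot as it stands.
- The arm moves only by the shell command python3 -m jog 'ROWS' [FORCE]. ROWS is JSON, one flat list of numbers, 5 for each row, row after row: the opening in per cent of the stroke, from 0 (shut) to 100 (fully open), then the shift along the tool's x, y, z in mm, then the turn about the tool's x in rad. In form: [gripper, x, y, z, yaw, gripper, x, y, z, yaw, ...]. A call has 1 to 10 rows; each row is the pose to reach, as a shift and turn from the pose commanded when the call began, along the tool's axes at that moment; what a row does not reach only later rows make up. A row lasts 1/8 s, in which the tool goes at most 62.5 mm and 10.7 degrees, less where a joint would pass 70% of its speed; a pose out of reach is approached as far as the arm can. A call with a gripper value outside its range is refused whole. The fingers move at their own pace and stop on an object; FORCE is the grip in N (left out, the last holds). Time passes only in rows, so rows that repeat a pose let the fingers close. It gives the time, the measured TCP pose, the force and the opening at its end, in the units of the state.
- readout.sense(): the state, without advancing time (a new reading comes with each control period).
- imaging.grab_frame(name): name is "side" or "top"; returns a dict with "frame" (384x512x3 uint8, red, green, blue), "intrinsics" (3x3 intrinsics, pixels), "extrinsics" (4x4, takes a point from world to camera coordinates). Camera axes: x right, y down, z forward; pixel columns grow to the right and rows downward; lengths in mm; the calibration is good to about 2 mm. A picture is of the moment at which its call begins. There is no depth.
- bot.finish_job(): hands the job in, once; it reports no verdict.
The state is a dict: "time_s": time; "q": joint angles; "qd": joint speeds; "effort": joint torques, N m; "tool_pos": TCP position; "orientation": TCP orientation; "ft_force": force on the tool from outside, world axes, zero at the start; "moment": the same for the moment, N m; "width": opening from 0.0 (shut) to 1.0 (fully open).
Only numpy, scipy, OpenCV 4.12 (cv2) and the standard library are available. Lean on these libraries where they do the work, as an engineer would, in place of code of your own. Each camera call takes 0.05 s, during which the arm holds its last target.

### The job

Load the ukulele neck blank into the blue curing box: lay it, fretboard up and headstock end towards the box, along the narrow sloping rail, and slide it down so that the headstock itself pushes the sprung yellow flap open, until it rests against the red stop inside. Leave it lying flat on the rail, centred and in line with it, and let go. Do not touch the flap with the gripper, and leave the other things on the bench alone.

Things in the scene. Friction and masses are not known exactly. Their poses are not given: they have to be found in the camera images.
- neck_mid (a point): Centre, half-way up, of the loose ukulele neck blank: a straight bar 220 mm long, 44 mm wide, about 160 g, lying fretboard up. Headstock end (50 mm long, 18 mm thick, red face) at its own -x; the other 170 mm is 25 mm thick, pale wood with a dark fretboard on top. Flat underside, 12.5 mm below this point. x runs from headstock to tail, z up. Its centre of mass is 6 mm tailward of here
- neck_nose (a point): Point on the neck blank: middle of the underside edge at the headstock end, 110 mm along -x and 12.5 mm below neck_mid
- neck_tail (a point): Point on the neck blank: middle of the underside edge at the tail end, 110 mm along +x and 12.5 mm below neck_mid
- rail: Fixed aluminium rail, 24 mm wide, flat on top, no side guides, sloping 28 degrees down into the box. Origin: centre line of its top face, at the foot of the red stop, 60 mm above the bench. x runs uphill out of the box, y across, z square to its top face. The stop (36 mm wide, 18 mm high) is just below x = 0. The neck stays where left on the rail: friction holds it against the slope
- rail_end (a point): Upper end of the rail: centre of its top face at x = 250 mm along the rail. From x = 70 mm up to here nothing stands above or beside the rail; below it are two posts 18 mm wide and a foot 50 mm wide, 10 mm high. With the nose at the stop, 150 mm of the neck stays outside the flap
- box_front (a point): Middle of the top edge of the blue curing box's front, 90 mm above the rail's top face (square to it), at rail x = 68 mm. The front stands square to the rail, 110 mm wide; the opening is 98 mm wide. Behind it, on top, is a see-through amber window
- flap (a joint): Yellow sprung flap in the box's front, 90 mm wide, 56 mm high, hinged at its top edge (64 mm above the rail's top face, at rail x = 62 mm); lower edge 6 mm above the rail. Value in rad: 0 shut, grows as it swings into the box (to 1.35). Closes by itself; takes 1 to 3 N at its lower edge to open. With the neck fully in it leans on the headstock at about 0.7
- flap_edge (a point): Middle of the lower edge of the yellow flap
- glue_c (a point): Bystander: white bottle with red cap, 38 mm across, 100 mm tall, standing; point half-way up
- driver_grip (a point): Bystander: screwdriver lying on the bench; point on its handle
- straightedge_c (a point): Bystander: steel straightedge 200 x 30 x 6 mm lying on the bench; its centre
- offcut_c (a point): Bystander: dark wood offcut 140 x 35 x 12 mm lying on the bench; its centre
Mind the look-alikes: they are no part of the job. Of the things that look like the part that bears neck_mid, the larger one is meant.

How it is judged:
By the outcome, as a careful person would: the job done as asked, in the order asked, and still so for the second after the job is handed in, with the robot touching nothing.
It also fails if it takes over 45 s, if anything falls off the work surface, if the arm or the gripper's body presses on something with over 40 N, if the wrist force passes 120 N, or if a joint passes its speed limit or range.

## Working session

There is one attempt and no reset: what is moved stays moved. The work goes in short steps, Python scripts to look and compute and a shell command to move; the robot and the scene stay as the last step left them, time stands still between calls to the robot, and variables do not carry over. Pictures are saved under pics/ and viewed, and the job is handed in when it is done.

```bash
ls; mkdir -p pics; python3 - <<'E'
from plant import readout, imaging, bot
import cv2
for n in ("side","top"):
    d=imaging.grab_frame(n)
    cv2.imwrite(f"pics/{n}0.png",cv2.cvtColor(d["frame"],cv2.COLOR_RGB2BGR))
    print(n,d["intrinsics"],d["extrinsics"])
print(readout.sense(),bot.grip_depth)
E
```

```text
pics
side [[411.38770672   0.         257.69112604]
 [  0.         411.38770672 190.96460175]
 [  0.           0.           1.        ]] [[ 9.85773399e-01 -1.68027377e-01  4.19605306e-03 -5.46889586e+02]
 [-8.45976058e-02 -5.17575060e-01 -8.51445419e-01  2.18046032e+02]
 [ 1.45237913e-01  8.38977269e-01 -5.24426440e-01  8.51570200e+02]
 [ 0.00000000e+00  0.00000000e+00  0.00000000e+00  1.00000000e+00]]
top [[370.98771546   0.         258.10586832]
 [  0.         370.98771546 195.64632122]
 [  0.           0.           1.        ]] [[-2.12739560e-02 -9.99509379e-01 -2.29873976e-02  1.35459352e+02]
 [-9.95613513e-01  2.32751771e-02 -9.06200772e-02  5.82105884e+02]
 [ 9.11106528e-02  2.09587161e-02 -9.95620199e-01  1.06040992e+03]
 [ 0.00000000e+00  0.00000000e+00  0.00000000e+00  1.00000000e+00]]
{'time_s': 0.1, 'q': array([-0.88479569,  0.50176255, -0.42683751,  1.55133443,  0.22079561,
        1.13829089, -0.21029214]), 'qd': array([ 0.0016037 , -0.00102901,  0.00187817, -0.00105995,  0.00029882,
       -0.00137918,  0.00035682]), 'effort': array([-1.03084321e-02, -5.67871964e+01, -5.83859101e+00, -2.79915118e+01,
       -6.92628650e-02,  2.44637090e-02,  3.47392029e-05]), 'tool_pos': array([266.46523786, 592.18620153, 225.78399764]), 'orientation': array([-1.61928654,  1.56905585, -2.0420087 ]), 'ft_force': array([ 0.52988885, -0.21450119,  0.19160791]), 'moment': array([-0.03105913,  0.0435983 , -0.01779353]), 'width': 1.0033779635277074} 18.8
```

View pics/side0.png

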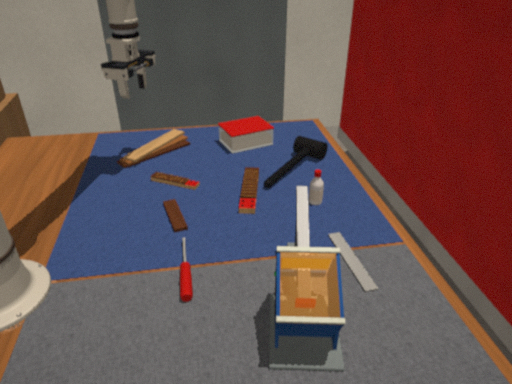

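View pics/top0.png

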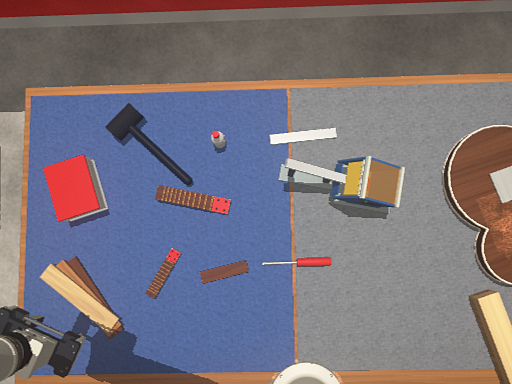

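The top view shows these candidates:
- Large neck blank at top pixel (193,199), with its red headstock to the right at (220,205).
- Small look-alike neck at (164,272).
- Dark offcut at (224,271).
- Beige/brown strips at (85,295).

By size, the one at (193,199) is the right one. I'll check it in a close crop along with the rail.

```bash
cat > h.py <<'E'
import numpy as np, cv2
from plant import readout, imaging, bot
def grab(n):
    d=imaging.grab_frame(n); return d["frame"],np.array(d["intrinsics"]),np.array(d["extrinsics"])
def ray(K,E,p):
    R,t=E[:3,:3],E[:3,3]; o=-R.T@t
    d=R.T@np.linalg.solve(K,[p[0],p[1],1.]); return o,d/np.linalg.norm(d)
def onz(K,E,p,z):
    o,d=ray(K,E,p); return o+d*(z-o[2])/d[2]
def proj(K,E,X):
    c=E[:3,:3]@np.asarray(X,float)+E[:3,3]; u=K@c; return u[:2]/u[2]
def tri(a,b):
    (o1,d1),(o2,d2)=a,b
    s=np.linalg.lstsq(np.c_[d1,-d2],o2-o1,rcond=None)[0]
    p,q=o1+d1*s[0],o2+d2*s[1]; return (p+q)/2,np.linalg.norm(p-q)
def crop(f,x0,y0,x1,y1,k,name):
    c=cv2.resize(f[y0:y1,x0:x1],None,fx=k,fy=k,interpolation=cv2.INTER_CUBIC)
    cv2.imwrite(f"pics/{name}.png",cv2.cvtColor(c,cv2.COLOR_RGB2BGR))
E
python3 - <<'E'
from h import *
f,K,E=grab("top"); crop(f,145,165,245,235,8,"neck_t"); crop(f,265,120,415,225,5,"rail_t")
f,K,E=grab("side"); crop(f,220,150,320,225,8,"neck_s"); crop(f,255,180,385,375,3,"rail_s")
E
```

```text
(no output)
```

View pics/neck_t.png

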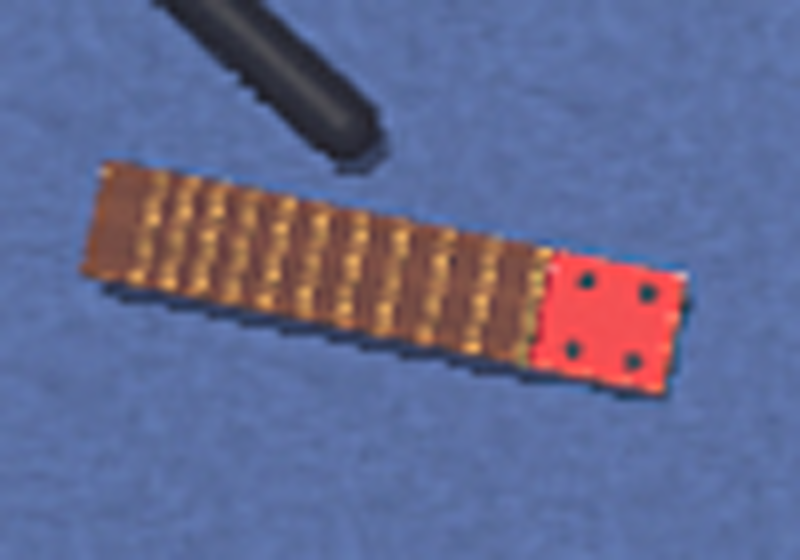

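View pics/rail_t.png

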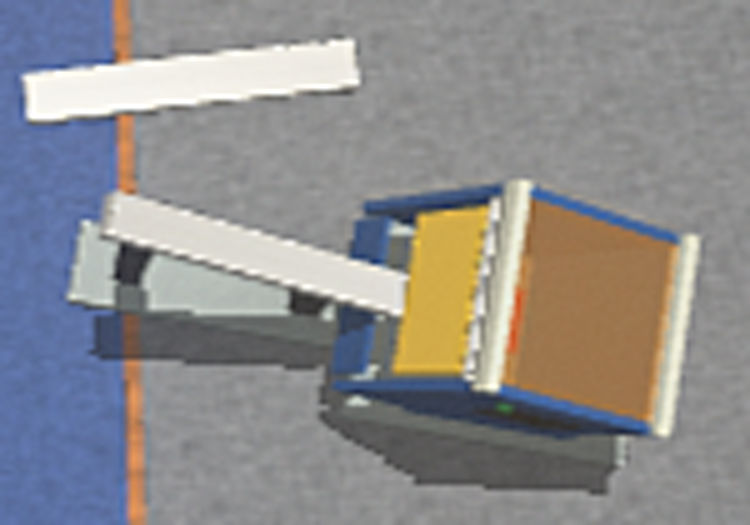

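View pics/rail_s.png

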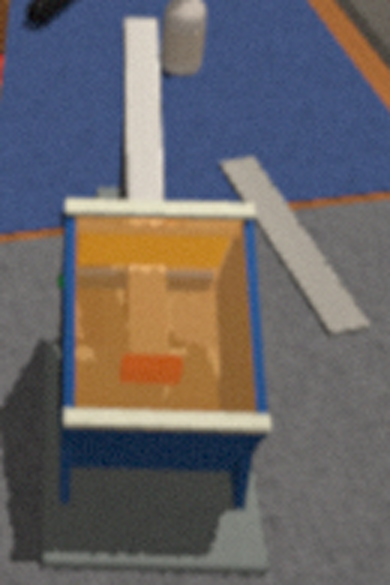

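View pics/neck_s.png

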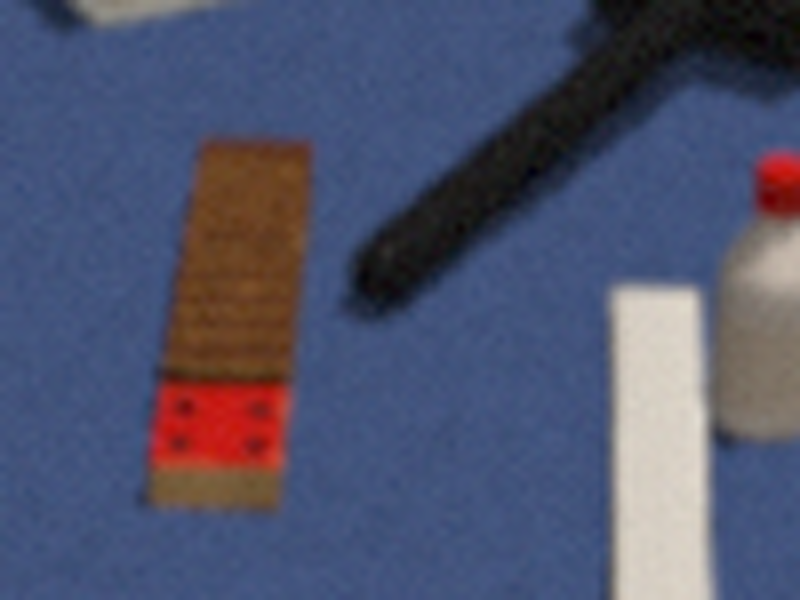

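The crop at (193,199) confirms the large neck: dark fretboard, red headstock pointing right (world -y), and the mallet handle tip close to its upper edge at about (190,184). The rail's upper end is at top (288,163) and side (302,186). Next I'll measure both.

```bash
cat > m.py <<'E'
from h import *
def big(m):
    n,l,s,c=cv2.connectedComponentsWithStats(m.astype(np.uint8)); i=1+np.argmax(s[1:,4]); return l==i
def neckmask(f,box):
    x0,y0,x1,y1=box; hsv=cv2.cvtColor(f,cv2.COLOR_RGB2HSV).astype(int)
    m=np.zeros(f.shape[:2],bool); r=(slice(y0,y1),slice(x0,x1))
    h=hsv[r][...,0]; m[r]=((h<30)|(h>165))&(hsv[r][...,1]>70)&(hsv[r][...,2]>50)
    return big(m)
def rect(m):
    c=max(cv2.findContours(m.astype(np.uint8),cv2.RETR_EXTERNAL,cv2.CHAIN_APPROX_NONE)[0],key=len)
    return cv2.minAreaRect(c)
def railmask(f,box):
    x0,y0,x1,y1=box; hsv=cv2.cvtColor(f,cv2.COLOR_RGB2HSV).astype(int)
    m=np.zeros(f.shape[:2],bool); r=(slice(y0,y1),slice(x0,x1))
    m[r]=(hsv[r][...,1]<35)&(hsv[r][...,2]>185); return big(m)
E
python3 - <<'E'
from m import *
ft,Kt,Et=grab("top"); fs,Ks,Es=grab("side")
m=neckmask(ft,(150,175,240,225)); R=rect(m); print("rect",R,m.sum())
b=cv2.boxPoints(R); P=np.array([onz(Kt,Et,p,25) for p in b]); print(P.round(1)); print("mid",P.mean(0))
e=[np.linalg.norm(P[i]-P[(i+1)%4]) for i in range(4)]; print("sides",np.round(e,1))
# red head
hsv=cv2.cvtColor(ft,cv2.COLOR_RGB2HSV).astype(int)
r=m&((hsv[...,0]<6)|(hsv[...,0]>172))&(hsv[...,1]>150)&(hsv[...,2]>180); ys,xs=np.nonzero(r); print("red",xs.mean(),ys.mean(),onz(Kt,Et,(xs.mean(),ys.mean()),18))
for nm,f,box in(("t",ft,(280,150,350,190)),("s",fs,(290,180,312,250))):
    mm=railmask(f,box); ys,xs=np.nonzero(mm); print(nm,mm.sum(),xs.min(),xs.max(),ys.min(),ys.max())
    o=f.copy(); o[mm]=(0,255,0)
    if nm=="t": o[m]=(255,0,255); crop(o,145,110,385,240,3,"mk_t")
    else: crop(o,260,170,350,260,6,"mk_s")
E
```

```text
rect ((192.65383911132812, 199.2307891845703), (74.32801055908203, 15.100942611694336), 11.309932708740234) 1081
[[581.4 428.5  25. ]
 [625.3 419.9  25. ]
 [576.9 203.8  25. ]
 [533.5 213.1  25. ]]
mid [579.29002435 316.32048512  25.        ]
sides [ 44.8 221.5  44.4 220.7]
red 220.3935185185185 204.75462962962962 [561.43314259 234.8902663   18.        ]
t 519 286 345 158 182
s 681 295 310 187 249
```

View pics/mk_t.png

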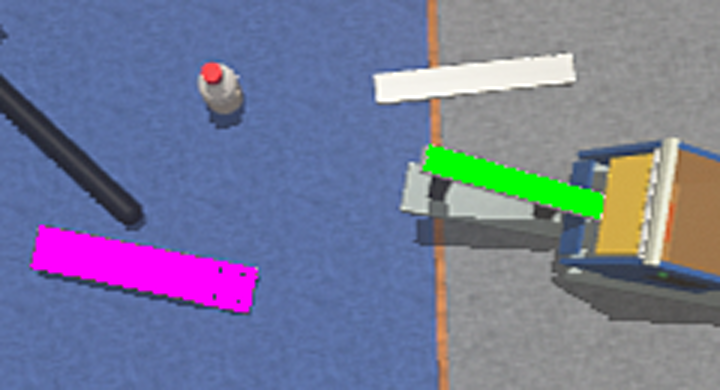

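View pics/mk_s.png

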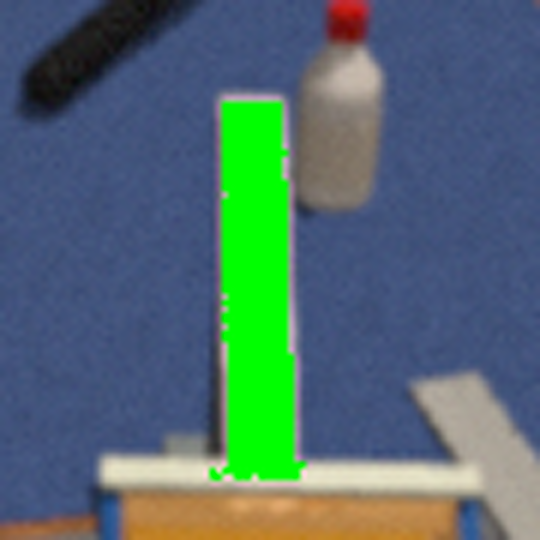

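```bash
cat > rail.py <<'E'
from m import *
def fitrail():
    ft,Kt,Et=grab("top"); fs,Ks,Es=grab("side")
    pl=[]; ends=[]
    for f,K,E,box,ax in((ft,Kt,Et,(280,150,350,190),0),(fs,Ks,Es,(290,175,312,244),1)):
        m=railmask(f,box); ys,xs=np.nonzero(m); a=(xs,ys)[ax]; b=(ys,xs)[ax]
        lo,hi=a.min()+5,a.max()-5
        A=np.arange(lo,hi+1); B=np.array([(b[a==v].min()+b[a==v].max())/2 for v in A])
        p=np.polyfit(A,B,1); print("resid",np.std(B-np.polyval(p,A)))
        e=[(a.min()-.5,np.polyval(p,a.min()-.5)),(hi,np.polyval(p,hi))]
        e=[q if ax==0 else q[::-1] for q in e]; print(np.round(e,1))
        o,d1=ray(K,E,e[0]); _,d2=ray(K,E,e[1]); n=np.cross(d1,d2); n/=np.linalg.norm(n); pl.append((n,o)); ends.append((o,d1))
    d=np.cross(pl[0][0],pl[1][0]); d/=np.linalg.norm(d); d*=np.sign(d[2])
    print("dir",d,"slope",np.degrees(np.arcsin(d[2])),"yaw",np.degrees(np.arctan2(d[1],d[0])))
    for o,r in ends: print("end on z177.4",o+r*(177.4-o[2])/r[2])
    print("tri",tri(*ends))
    # yaw from top plane with slope imposed
    for n,o in pl:
        s,c=np.sin(np.radians(28)),np.cos(np.radians(28))
        th=np.linspace(60,120,60001); v=np.c_[c*np.cos(np.radians(th)),c*np.sin(np.radians(th)),0*th+s]
        print("yaw given slope",th[np.argmin(abs(v@n))])
if __name__=="__main__": fitrail()
E
python3 rail.py
```

```text
resid 0.2170532765243147
[[285.5 161.7]
 [340.  177. ]]
resid 0.2877731604153757
[[301.3 186.5]
 [302.9 238. ]]
dir [0.16728162 0.85055258 0.49857513] slope 29.905776182445305 yaw 78.8734179420996
end on z177.4 [656.56044037  47.68642364 177.4       ]
end on z177.4 [656.5585869   40.75609063 177.4       ]
tri (array([657.93099688,  47.34116884, 173.25346014]), np.float64(1.2248924277869695))
yaw given slope 78.395
yaw given slope 78.66
```

```bash
cat > railpose.py <<'E'
from h import *
yaw=np.radians(78.5); s,c=np.sin(np.radians(28)),np.cos(np.radians(28))
ex=np.array([c*np.cos(yaw),c*np.sin(yaw),s]); ey=np.array([-np.sin(yaw),np.cos(yaw),0]); ez=np.cross(ex,ey)
END=np.array([656.5,45.,177.4]); O=END-250*ex
def R2W(x,y,z): return O+x*ex+y*ey+z*ez
E
python3 - <<'E'
from railpose import *
print("O",O)
for n,bx,k in(("top",(265,120,415,225),5),("side",(255,180,385,375),3)):
    f,K,E=grab(n); o=cv2.resize(f,None,fx=k,fy=k,interpolation=cv2.INTER_CUBIC)
    P=lambda X:tuple(int(v) for v in (proj(K,E,X)+.5)*k)
    for a in((68,55,90),(68,-55,90),(68,0,90),(0,18,18),(0,-18,18),(62,45,64),(62,-45,64),(62,45,8),(62,-45,8)): cv2.circle(o,P(R2W(*a)),4,(255,0,255),-1)
    for y in(-12,12): cv2.line(o,P(R2W(250,y,0)),P(R2W(62,y,0)),(0,255,0),1)
    o=o[bx[1]*k:bx[3]*k,bx[0]*k:bx[2]*k]; cv2.imwrite(f"pics/rp_{n}.png",o[...,::-1])
f,K,E=grab("top")
# mallet handle edge points near tip in top view at height ~12
for p in((190,184),(187,186.5),(184,181),(178,175),(170,168)): print(p,onz(K,E,p,12).round(1))
u=np.array([-.217,-.976]);mid=np.array([579.3,316.3])
for p in((190,184),(187,186.5),(184,181),(178,175),(170,168)):
    d=onz(K,E,p,12)[:2]-mid; print("along tail",-(d@u),"across",d@np.array([.976,-.217]))
E
```

```text
O [ 612.49214055 -171.30553978   60.0321093 ]
(190, 184) [626.3 326.2  12. ]
(187, 186.5) [618.9 335.3  12. ]
(184, 181) [635.8 344.3  12. ]
(178, 175) [654.4 362.3  12. ]
(170, 168) [676.3 386.5  12. ]
along tail 19.883206399730582 across 43.69697597974072
along tail 27.139215650765497 across 34.57709874399149
along tail 39.55833866078538 across 49.05893339797846
along tail 61.23816040868503 across 63.31863697366225
along tail 89.60793488837173 across 79.43897804735872
```

View pics/rp_top.png

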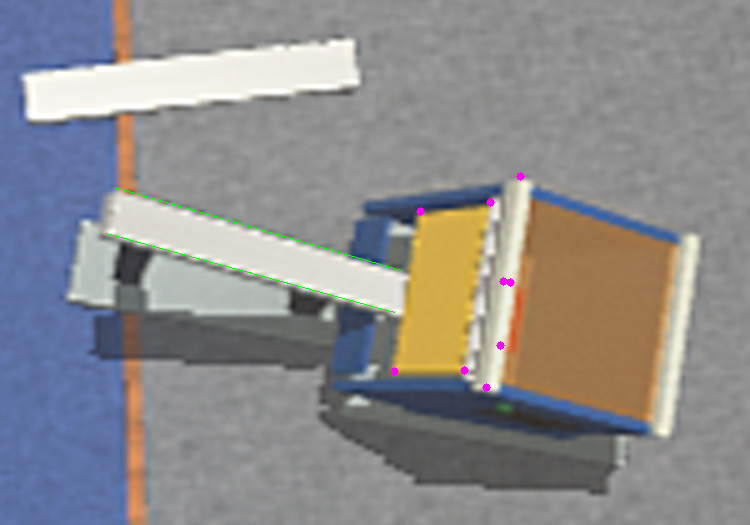

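View pics/rp_side.png

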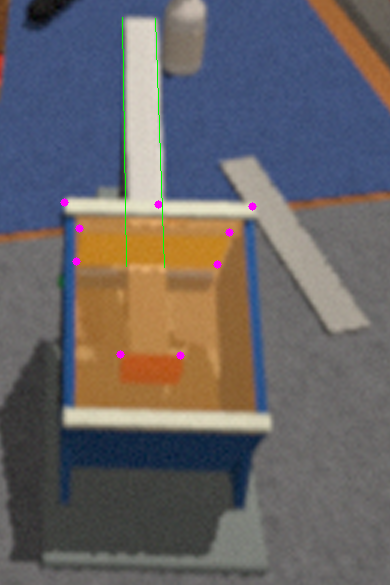

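The rail model reprojects well onto the rail edges, flap and front bar in both views. It gives an origin of about (612.5, -171.3, 60) and a yaw of 78.5°. The neck is at (579.3, 316.3) with yaw 77.5°. The mallet handle blocks one finger near the neck's middle, so I'll pick up at +60 (tailward) with a partly open gripper, set the neck down clear of the mallet, and regrip nearer the middle.

```bash
cat > tool.py <<'E'
from railpose import *
from scipy.spatial.transform import Rotation as Ro
def T():
    s=readout.sense(); return s,np.array(s["tool_pos"]),Ro.from_euler("xyz",s["orientation"]).as_matrix()
def to(target,axisdeg):
    """shift in tool axes to put TCP at target; turn so tool y is perpendicular to axis (deg)"""
    s,p,R=T(); sh=R.T@(np.asarray(target)-p)
    a=np.radians(axisdeg+90); yv=R.T@np.array([np.cos(a),np.sin(a),0]); t=np.arctan2(yv[2],yv[1])
    t=(t+np.pi/2)%np.pi-np.pi/2
    print("tcp",p.round(1),"shift",sh.round(1),"turn",round(t,4),"alt",round(t-np.sign(t)*np.pi,3),"width",round(s["width"],3),"t",s["time_s"],"F",np.round(s["ft_force"],1)); print("R",R.round(3).tolist())
E
python3 - <<'E'
from tool import *
g=np.array([579.3,316.3])+60*np.array([.2164,.9763]); print(g)
to([*g,3],77.5)
print(readout.sense()["q"])
E
```

```text
[592.284 374.878]
tcp [266.7 592.8 226.7] shift [223.7 -65.1 386.3] turn 1.3661 alt -1.775 width 1.001 t 0.55 F [-0.  -0.6 -1. ]
R [[-0.0, 0.41, 0.912], [0.0, 0.912, -0.41], [-1.0, -0.0, -0.0]]
[-0.88477799  0.5009097  -0.4269802   1.55044756  0.22078952  1.13826514
 -0.21034059]
```

```bash
python3 -m jog '[61,0,-8,48,0.17, 61,0,-16,97,0.34, 61,0,-24,145,0.51, 61,0,-33,193,0.68, 61,20,-41,241,0.85, 61,50,-49,290,1.02, 61,90,-57,338,1.19, 61,120,-65,386,1.366, 61,140,-65,386,1.366, 61,140,-65,386,1.366]' 40; python3 - <<'E'
from tool import *
to([592.3,374.9,3],77.5)
f,K,E=grab("top"); crop(f,110,130,260,250,5,"a_t")
f,K,E=grab("side"); crop(f,190,110,340,230,5,"a_s")
E
```

```text
time_s: 1.8
tool_pos: [590.1, 374.7, 84.4]
orientation: [-0.982, 1.566, -2.77]
ft_force: [0.3, -0.7, 0.3]
width: 0.609
tcp [590.1 374.7  84.4] shift [81.4  2.4 -0.9] turn 0.0011 alt -3.14 width 0.609 t 1.8 F [ 0.3 -0.7  0.3]
R [[-0.004, 0.977, -0.215], [-0.002, -0.215, -0.977], [-1.0, -0.004, 0.003]]
```

View pics/a_t.png

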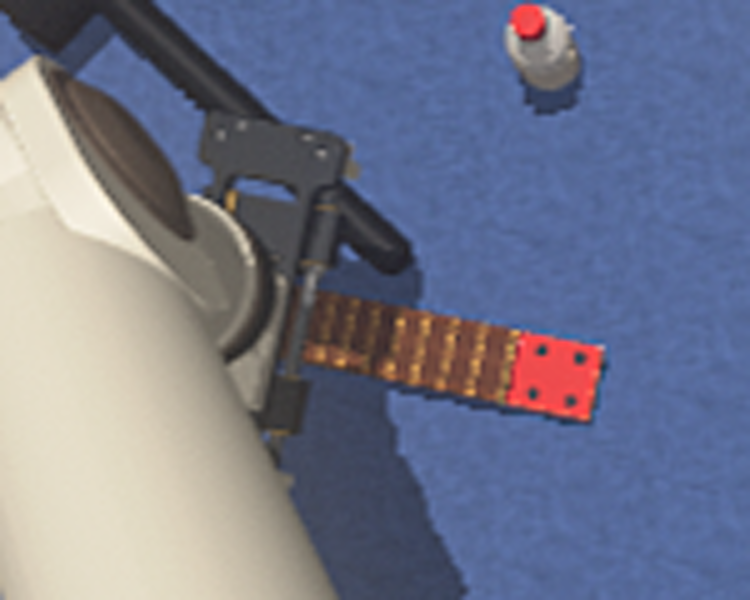

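View pics/a_s.png

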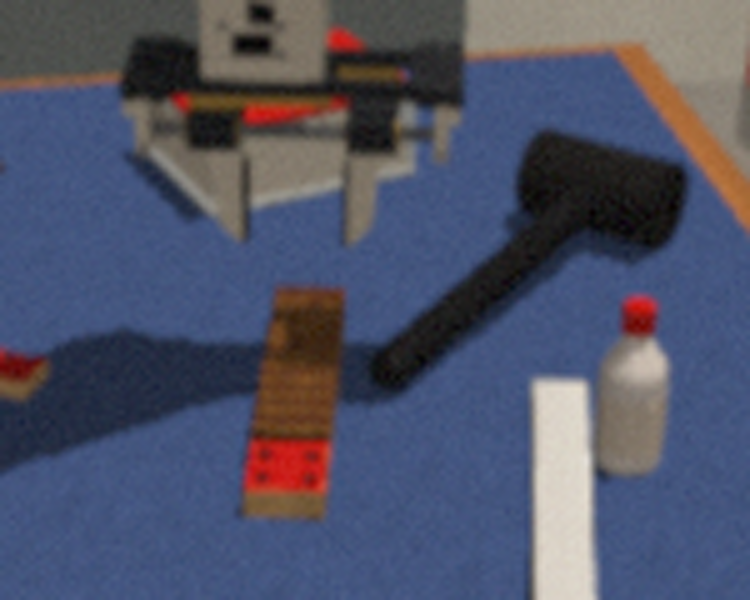

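```bash
python3 -m jog '[61,30,0,0,0, 61,60,0,0,0, 61,75,0,0,0, 61,80,0,0,0, 61,80,0,0,0, 61,80,0,0,0]'; python3 - <<'E'
from tool import *
to([592.3,374.9,3],77.5)
f,K,E=grab("side"); crop(f,190,110,340,230,5,"b_s")
E
```

```text
time_s: 2.65
tool_pos: [592.9, 375.8, 8.1]
orientation: [2.418, 1.569, 0.629]
ft_force: [-0.2, -0.6, -0.3]
width: 0.607
tcp [592.9 375.8   8.1] shift [ 5.1 -0.4  1. ] turn 0.0003 alt -3.141 width 0.607 t 2.65 F [-0.2 -0.6 -0.3]
R [[0.002, 0.976, -0.216], [0.001, -0.216, -0.976], [-1.0, 0.001, -0.002]]
```

View pics/b_s.png

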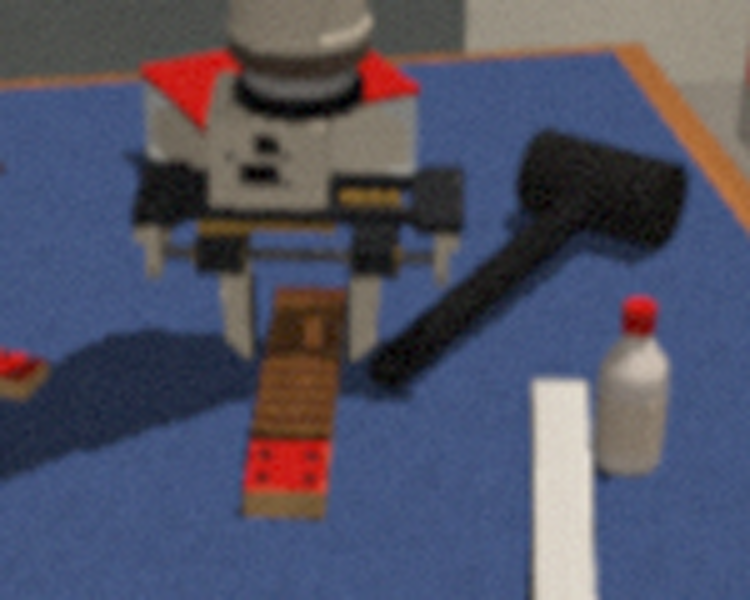

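```bash
python3 -m jog '[61,4,0,0,0, 0,4,0,0,0, 0,4,0,0,0, 0,4,0,0,0, 0,4,0,0,0, 0,-20,0,0,0, 0,-26,0,0,0, 0,-26,0,0,0]' 40; python3 - <<'E'
from tool import *
to([592.3,374.9,3],77.5)
f,K,E=grab("side"); crop(f,190,110,340,230,5,"c_s")
E
```

```text
time_s: 3.7
tool_pos: [593.0, 375.9, 34.6]
orientation: [2.417, 1.568, 0.629]
ft_force: [-0.1, -0.2, -2.1]
width: 0.479
tcp [593.  375.9  34.6] shift [31.6 -0.5  1.2] turn 0.0002 alt -3.141 width 0.479 t 3.7 F [-0.1 -0.2 -2.1]
R [[0.002, 0.976, -0.216], [0.002, -0.216, -0.976], [-1.0, 0.002, -0.002]]
```

View pics/c_s.png

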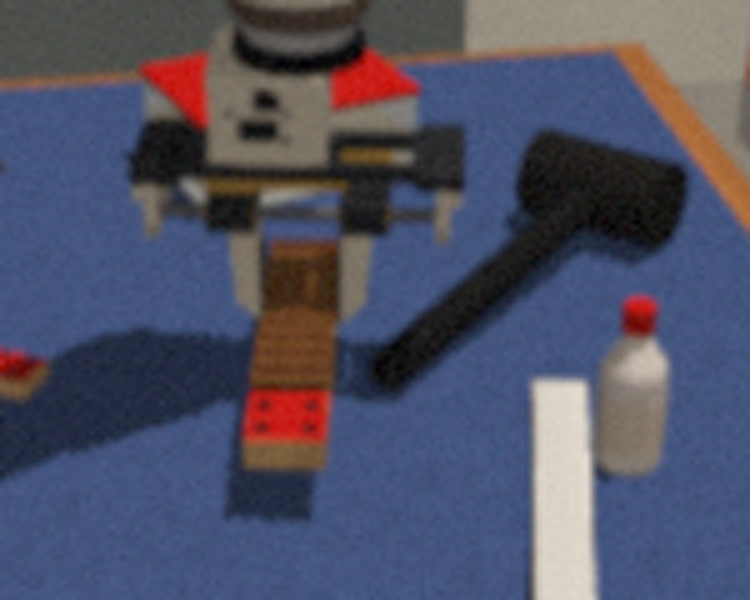

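The neck is lifted level at (side) about 290,190. Opening is 44 mm, which matches the width. I'll set it down 110 mm toward the rail and regrip at +25.

```bash
python3 -m jog '[0,0,0,40,0, 0,0,0,80,0, 0,0,0,110,0, 0,15,0,110,0, 0,29,0,110,0, 0,29,0,110,0, 60,29.5,0,110,0, 60,29.5,0,110,0, 60,29,0,130,0, 60,29,0,145,0]' 40; python3 - <<'E'
from tool import *
to([592.3,374.9,3],77.5)
f,K,E=grab("side"); crop(f,190,110,340,230,5,"d_s")
f,K,E=grab("top"); crop(f,150,130,300,250,5,"d_t")
E
```

```text
time_s: 5.0
tool_pos: [560.4, 231.2, 3.7]
orientation: [0.028, 1.57, -1.762]
ft_force: [0.7, -0.4, -0.5]
width: 0.602
tcp [560.4 231.2   3.7] shift [ 6.000e-01 -1.000e-01 -1.472e+02] turn -0.0008 alt 3.141 width 0.602 t 5.0 F [ 0.7 -0.4 -0.5]
R [[-0.0, 0.976, -0.217], [-0.001, -0.217, -0.976], [-1.0, 0.0, 0.001]]
```

View pics/d_s.png

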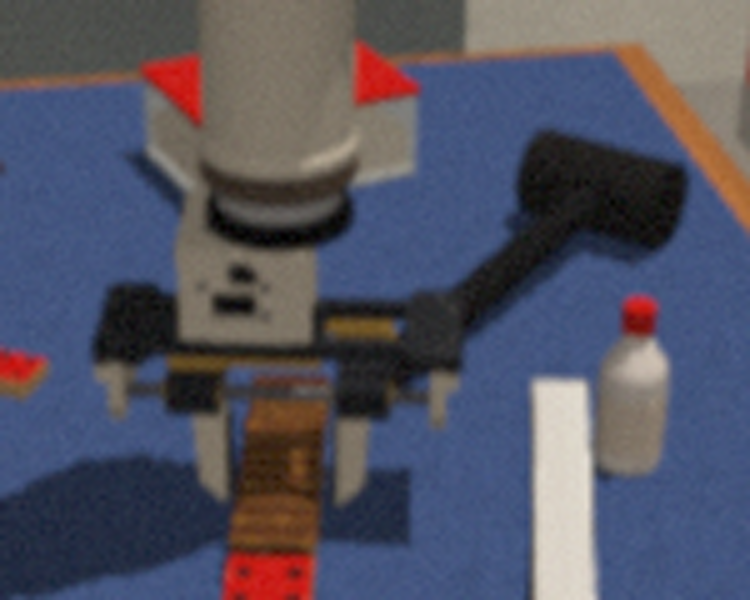

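View pics/d_t.png

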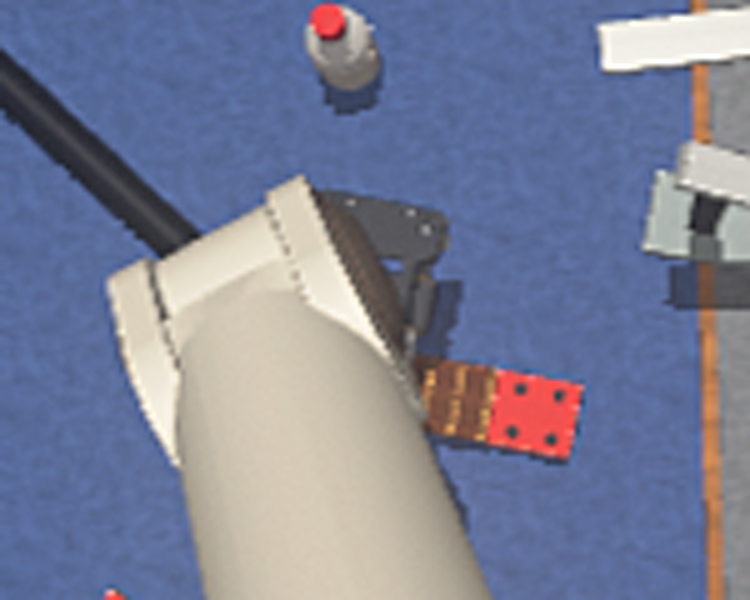

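```bash
python3 - <<'E'
from tool import *
s,p,R=T(); f,K,E=grab("top")
n=onz(K,E,(150+574.5/5-.5,130+421.5/5-.5),18); print(n, "dist along",(n-p)@R[:,2],"across",(n-p)@R[:,1])
E
python3 -m jog '[0,0,0,0,0, 0,0,0,0,0, 0,0,0,0,0, 0,0,0,0,0, 0,-40,0,0,0, 0,-100,0,0,0, 0,-160,0,0,0, 0,-215,0,0,0, 0,-215,0,0,0]' 40
python3 - <<'E'
from tool import *
g=R2W(225,0,23)-[0,0,18.8]; print("flush tcp",g)
to([g[0],g[1],g[2]+33],78.5)
E
```

```text
[531.76553064 105.23830963  18.        ] dist along 127.34832948245942 across -0.6571475829371572
time_s: 6.28
tool_pos: [563.8, 235.0, 224.1]
orientation: [2.21, 1.561, 0.421]
ft_force: [-0.4, -0.3, -1.4]
width: 0.477
flush tcp [649.94646981  12.78837002 167.17100557]
tcp [563.8 235.  224.1] shift [ 23.8 132.  198.5] turn -0.0172 alt 3.124 width 0.477 t 6.275 F [-0.4 -0.3 -1.4]
R [[0.009, 0.976, -0.216], [0.004, -0.216, -0.976], [-1.0, 0.008, -0.006]]
```

```bash
python3 - <<'E'
from tool import *
s,p,R=T(); print(p)
f,K,E=grab("side"); 
for L in(127,135):
  for z,c in((14.2,"top"),(-3.8,"bot")):
    print(L,c,[proj(K,E,p+R[:,2]*L+R[:,1]*y+[0,0,z]).round(1).tolist() for y in(-22,22)])
crop(f,200,90,360,210,5,"e_s")
f,K,E=grab("top"); crop(f,170,150,330,270,5,"e_t")
for L in(127,135):
    print(L,"top",[proj(K,E,p+R[:,2]*L+R[:,1]*y+[0,0,14.2]).round(1).tolist() for y in(-22,22)])
E
```

```text
[563.76580342 235.02627937 224.11091852]
127 top [[231.2, 150.9], [251.3, 151.3]]
127 bot [[231.5, 158.3], [251.3, 158.6]]
135 top [[230.8, 152.5], [251.1, 152.9]]
135 bot [[231.1, 159.9], [251.1, 160.3]]
127 top [[259.5, 217.2], [263.1, 198.9]]
135 top [[262.8, 217.9], [266.5, 199.6]]
```

View pics/e_s.png

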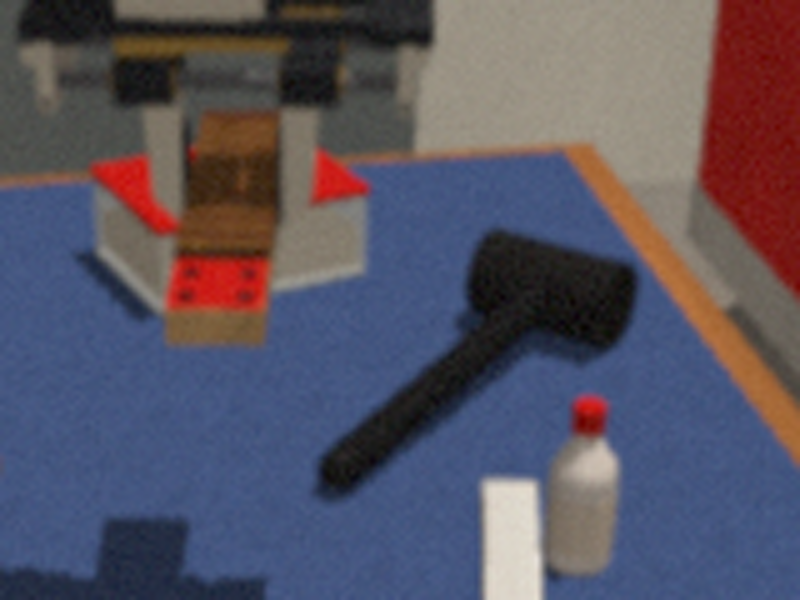

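View pics/e_t.png

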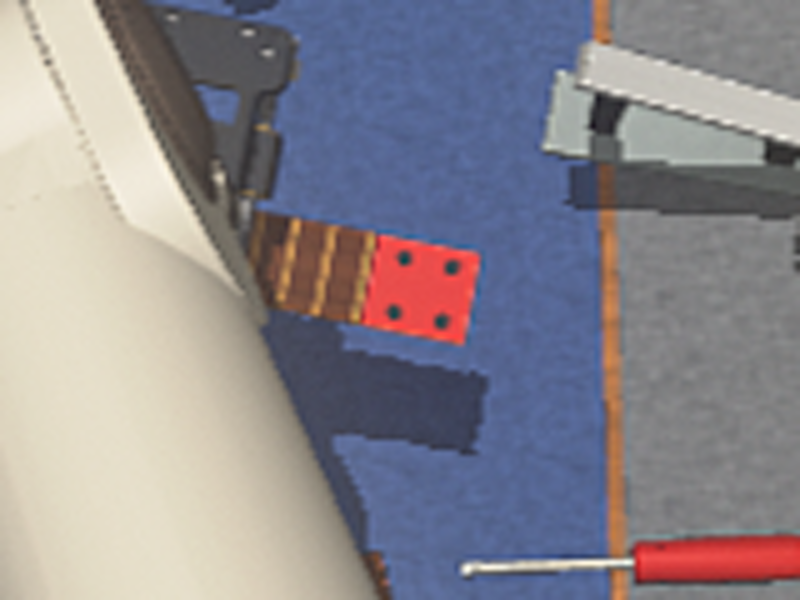

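```bash
python3 -m jog '[0,0,0,0,0]' 40; python3 - <<'E'
from tool import *
g=R2W(225,0,23)-[0,0,18.8]
to([g[0],g[1],g[2]+33],78.5); print(readout.sense()["q"].round(3))
E
```

```text
time_s: 6.5
tool_pos: [559.2, 232.9, 216.4]
orientation: [-0.927, 1.567, -2.715]
ft_force: [-0.2, 0.2, -2.6]
width: 0.474
tcp [559.2 232.9 216.4] shift [ 16.2 136.3 195.3] turn -0.0171 alt 3.124 width 0.474 t 6.5 F [-0.2  0.2 -2.6]
R [[-0.004, 0.976, -0.216], [-0.002, -0.216, -0.976], [-1.0, -0.003, 0.003]]
[-0.396  0.402 -0.056  1.684  0.025  1.061 -0.677]
```

```bash
python3 -m jog '[0,0,20,28,0, 0,0,50,70,-0.01, 0,0,80,115,-0.017, 0,0,110,160,-0.017, 0,0,129,188,-0.017, 0,0,136,195,-0.017, 0,0,136,195,-0.017, 0,0,136,195,-0.017, 0,0,136,195,-0.017]' 40; python3 - <<'E'
from tool import *
g=R2W(225,0,23)-[0,0,18.8]
to([g[0],g[1],g[2]+33],78.5)
f,K,E=grab("side"); crop(f,240,110,380,240,5,"f_s")
f,K,E=grab("top"); crop(f,240,120,400,230,5,"f_t")
E
```

```text
time_s: 7.62
tool_pos: [650.8, 16.0, 218.6]
orientation: [-2.443, 1.57, 2.071]
ft_force: [0.2, 0.4, -0.5]
width: 0.474
tcp [650.8  16.  218.6] shift [18.4 -0.2  3.3] turn 0.0025 alt -3.139 width 0.474 t 7.625 F [ 0.2  0.4 -0.5]
R [[-0.0, 0.98, -0.197], [0.001, -0.197, -0.98], [-1.0, -0.001, -0.001]]
```

View pics/f_s.png

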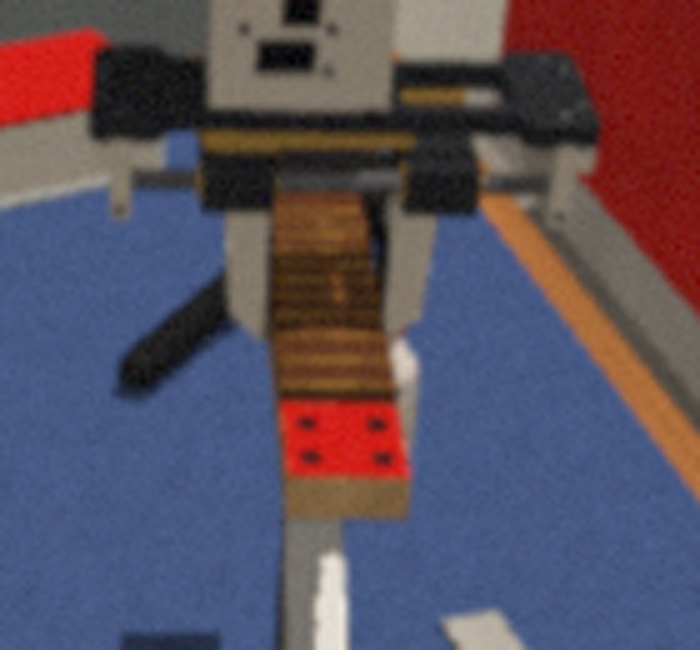

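View pics/f_t.png

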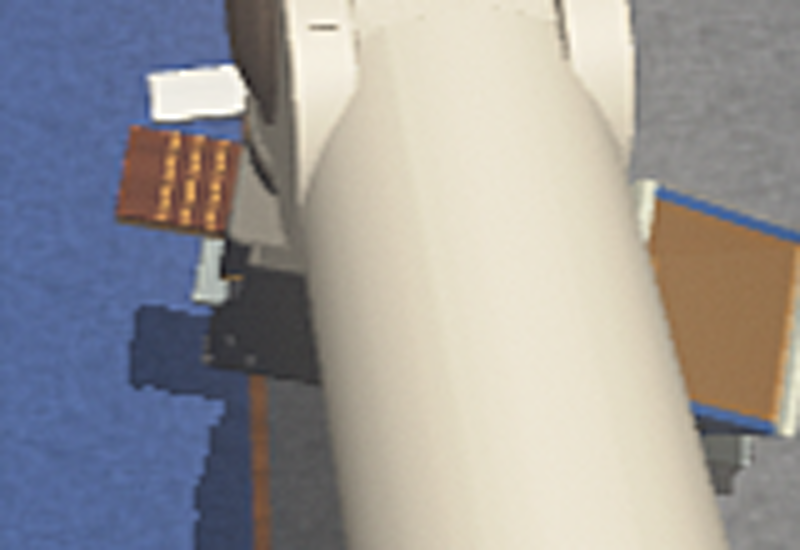

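```bash
python3 -m jog '[0,15,0,3,0, 0,30,0,3,0, 0,34,0,3,0, 0,34,0,3,0, 0,34,0,3,0]' 12; python3 - <<'E'
from tool import *
g=R2W(225,0,23)-[0,0,18.8]
to(g,78.5)
s,p,R=T()
f,K,E=grab("side"); crop(f,240,110,380,240,5,"g_s")
print([proj(K,E,p+R[:,2]*135+R[:,1]*y+[0,0,z]).round(1).tolist() for z in(14.3,-3.7) for y in(-22,22)])
E
```

```text
time_s: 8.35
tool_pos: [651.1, 10.9, 185.1]
orientation: [1.949, 1.57, 0.178]
ft_force: [1.0, -0.3, -1.7]
width: 0.481
tcp [651.1  10.9 185.1] shift [17.9 -1.5 -1.7] turn -0.0003 alt 3.141 width 0.481 t 8.35 F [ 1.  -0.3 -1.7]
R [[0.001, 0.98, -0.2], [0.0, -0.2, -0.98], [-1.0, 0.001, -0.0]]
[[295.4, 223.3], [320.1, 223.9], [294.9, 231.4], [319.3, 231.9]]
```

View pics/g_s.png

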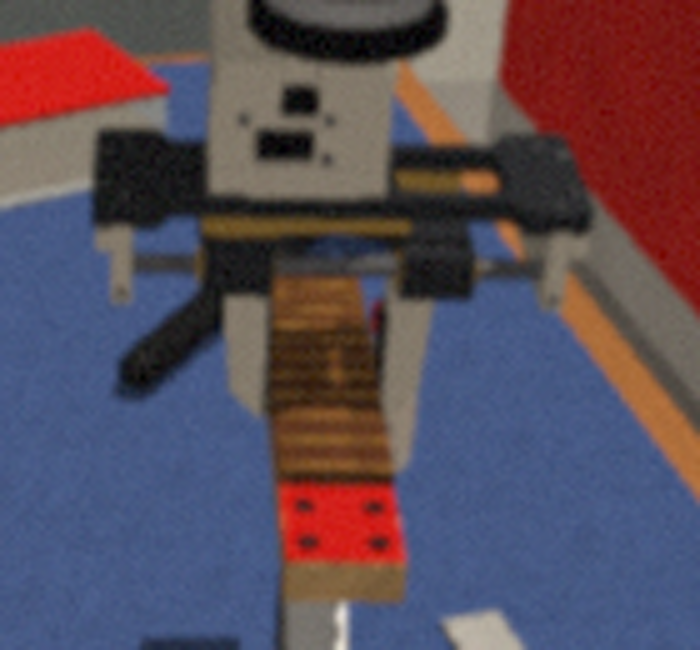

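```bash
python3 -m jog '[0,3,-2,0,0, 0,5,-2,0,0, 0,7,-2,0,0, 0,9,-2,0,0, 0,10,-2,0,0, 0,10,-2,0,0]' 12; python3 - <<'E'
from tool import *
g=R2W(225,0,23)-[0,0,18.8]
to(g,78.5)
f,K,E=grab("side"); crop(f,240,110,380,240,5,"h_s")
E
```

```text
time_s: 9.15
tool_pos: [648.9, 10.7, 174.7]
orientation: [0.924, 1.57, -0.848]
ft_force: [-0.5, -2.2, 1.3]
width: 0.479
tcp [648.9  10.7 174.7] shift [ 7.5  0.6 -2.3] turn -0.0008 alt 3.141 width 0.479 t 9.15 F [-0.5 -2.2  1.3]
R [[0.0, 0.98, -0.2], [-0.0, -0.2, -0.98], [-1.0, 0.0, 0.0]]
```

View pics/h_s.png

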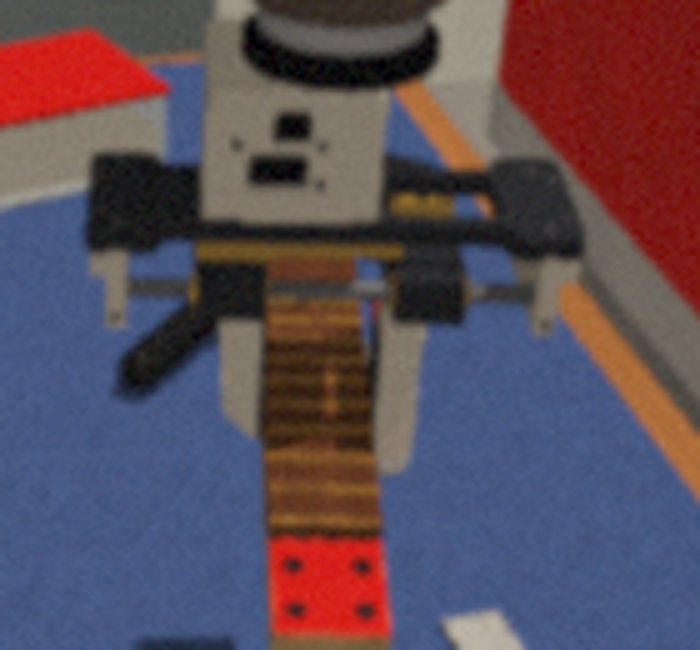

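```bash
python3 -m jog '[0,2,0,0,0, 0,4,0,0,0, 0,6,0,0,0, 0,7,0,0,0, 0,8,0,0,0, 0,8,0,0,0]' 12; python3 - <<'E'
from tool import *
g=R2W(225,0,23)-[0,0,18.8]
to(g,78.5)
f,K,E=grab("side"); crop(f,240,110,380,260,5,"i_s")
E
```

```text
time_s: 9.95
tool_pos: [648.8, 11.2, 166.6]
orientation: [2.187, 1.571, 0.415]
ft_force: [1.0, -3.9, 1.8]
width: 0.477
tcp [648.8  11.2 166.6] shift [-0.5  0.8 -1.8] turn -0.0004 alt 3.141 width 0.477 t 9.95 F [ 1.  -3.9  1.8]
R [[0.0, 0.98, -0.2], [0.0, -0.2, -0.98], [-1.0, 0.0, -0.0]]
```

View pics/i_s.png

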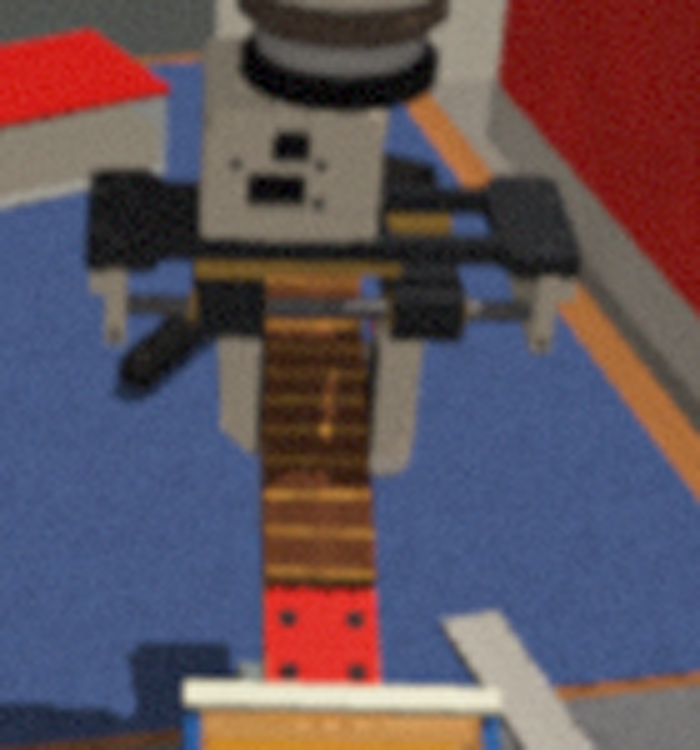

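```bash
cat > chk.py <<'E'
from tool import *
s,p,R=T(); v=p+[0,0,18.8]-O; rx,ry,rz=v@ex,v@ey,v@ez; print("grasp in rail",rx,ry,rz)
f,K,E=grab("side")
n=rx-135
for nm,x,z in(("fretjunc",n+50,25),("fretjuncred",n+50,18),("tail",n+220,25)):
    print(nm,[proj(K,E,R2W(x,y,z)).round(1).tolist() for y in(22,-22)],"centred")
E
python3 chk.py
```

```text
grasp in rail 223.26054775316214 0.8723589029125352 23.35153950620936
fretjunc [[292.0, 227.1], [314.3, 227.6]] centred
fretjuncred [[291.7, 228.6], [313.9, 229.1]] centred
tail [[291.0, 156.6], [311.2, 157.0]] centred
```

Flush within about 1 mm: the fretboard junction shows at (304,227.4) against a predicted 227.3. I'll slide down the rail in stages.

```bash
python3 -m jog '[0,0,0,0,0, 0,4.7,0,8.8,0, 0,9.4,0,17.7,0, 0,14.1,0,26.5,0, 0,18.8,0,35.3,0, 0,23.5,0,44.1,0, 0,28.2,0,53,0, 0,32.9,0,61.8,0, 0,32.9,0,61.8,0]' 25; python3 chk.py; python3 - <<'E'
from tool import *
f,K,E=grab("side"); crop(f,240,180,370,310,5,"j_s")
print(readout.sense()["ft_force"],readout.sense()["width"])
E
```

```text
time_s: 11.18
tool_pos: [634.7, -50.8, 131.9]
orientation: [-1.187, 1.567, -2.96]
ft_force: [0.2, 1.9, -3.4]
width: 0.476
grasp in rail 150.73366610934804 2.304842934589946 22.571072783221652
fretjunc [[292.4, 261.9], [315.8, 262.4]] centred
fretjuncred [[292.2, 263.2], [315.4, 263.7]] centred
tail [[291.4, 185.0], [312.4, 185.4]] centred
[ 0.03236098  2.69669065 -3.31342625] 0.475629942076034
```

View pics/j_s.png

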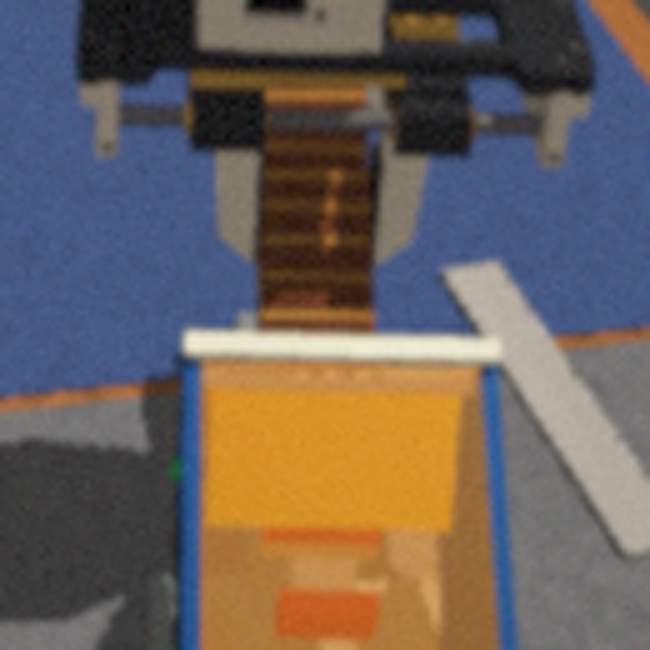

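```bash
python3 -m jog '[0,0,0,0,0]' 25; python3 chk.py; python3 - <<'E'
from tool import *
f,K,E=grab("side")
for x,z in((0,18),(0,0),(16,18),(16,0),(83,25)): print(x,z,proj(K,E,R2W(x,0,z)).round(1))
crop(f,280,255,335,315,12,"k_s")
E
```

```text
time_s: 11.4
tool_pos: [635.6, -48.7, 133.2]
orientation: [-1.662, 1.569, 2.85]
ft_force: [-0.3, 3.2, -3.9]
width: 0.479
grasp in rail 153.3194745758241 1.7887364474038443 22.59406996136251
fretjunc [[292.4, 260.6], [315.7, 261.1]] centred
fretjuncred [[292.2, 261.9], [315.3, 262.5]] centred
tail [[291.4, 183.9], [312.4, 184.3]] centred
0 18 [304.7 297.8]
0 0 [303.9 300.5]
16 18 [304.5 289.1]
16 0 [303.7 292. ]
83 25 [303.8 253.6]
```

View pics/k_s.png

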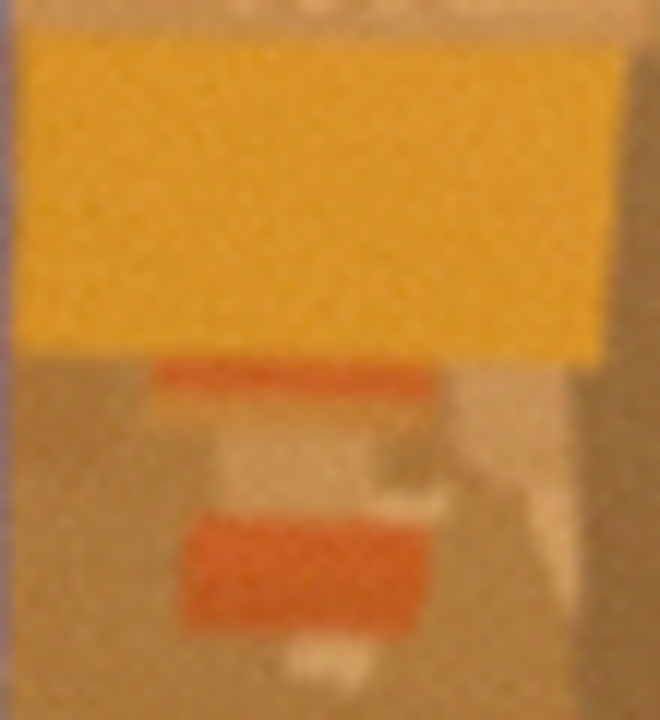

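```bash
python3 -m jog '[0,1.4,0.5,2.6,0, 0,2.8,1,5.3,0, 0,4.2,1.5,7.9,0, 0,5.6,1.5,10.6,0, 0,7,1.5,13.2,0, 0,8,1.5,15,0, 0,8.5,1.5,16,0, 0,8.5,1.5,16,0, 0,8.5,1.5,16,0]' 25; python3 chk.py; python3 - <<'E'
from tool import *
f,K,E=grab("side"); crop(f,280,255,335,315,12,"l_s")
E
```

```text
time_s: 12.62
tool_pos: [634.6, -65.1, 125.3]
orientation: [-2.222, 1.571, 2.29]
ft_force: [0.6, 2.7, -1.9]
width: 0.473
grasp in rail 135.2235502637017 -0.5162811213021509 23.26527796879293
fretjunc [[292.5, 269.7], [316.1, 270.3]] centred
fretjuncred [[292.3, 271.0], [315.7, 271.6]] centred
tail [[291.5, 191.3], [312.7, 191.8]] centred
```

View pics/l_s.png

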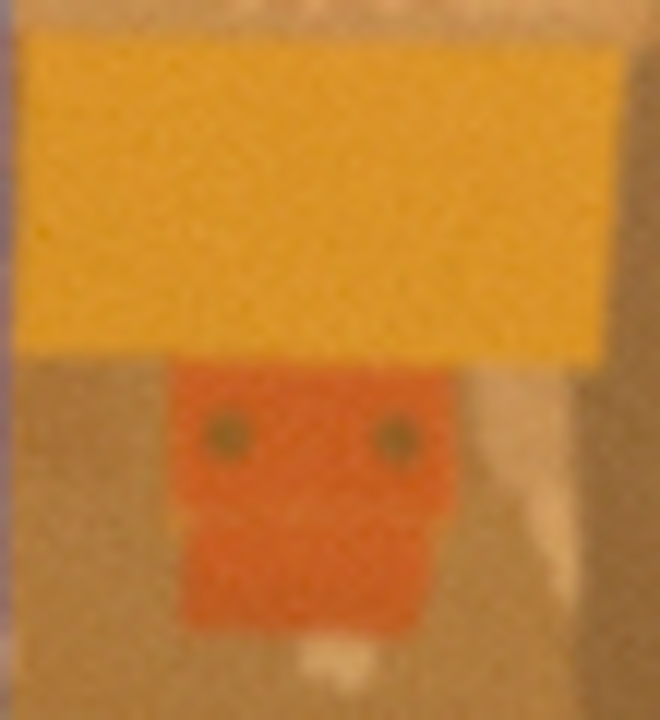

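```bash
python3 -m jog '[0,0.5,0,1,0, 0,0.9,0,1.8,0, 0,1.4,0,2.6,0, 0,1.4,0,2.6,0]' 25; python3 chk.py
```

```text
time_s: 13.22
tool_pos: [634.7, -65.0, 124.9]
orientation: [3.016, 1.568, 1.246]
ft_force: [-0.6, 7.4, 3.2]
width: 0.476
grasp in rail 135.1976314344387 -0.6080977768667731 22.88127280685472
fretjunc [[292.5, 269.7], [316.1, 270.3]] centred
fretjuncred [[292.3, 271.0], [315.7, 271.6]] centred
tail [[291.5, 191.3], [312.7, 191.8]] centred
```

```bash
python3 -m jog '[0,-0.8,0,-1.5,0, 0,-0.8,0,-1.5,0, 60,-0.8,0,-1.5,0, 75,-0.8,0,-1.5,0, 80,-0.8,0,-1.5,0, 80,-0.8,0,-1.5,0]' 25; python3 - <<'E'
from tool import *
f,K,E=grab("side"); crop(f,230,170,370,310,5,"n_s")
print(readout.sense()["ft_force"],readout.sense()["width"])
E
```

```text
time_s: 14.02
tool_pos: [634.5, -67.0, 124.8]
orientation: [0.497, 1.57, -1.275]
ft_force: [0.4, 0.1, -0.9]
width: 0.792
[0.07315243 0.30583287 0.20137417] 0.7969995101590321
```

View pics/n_s.png

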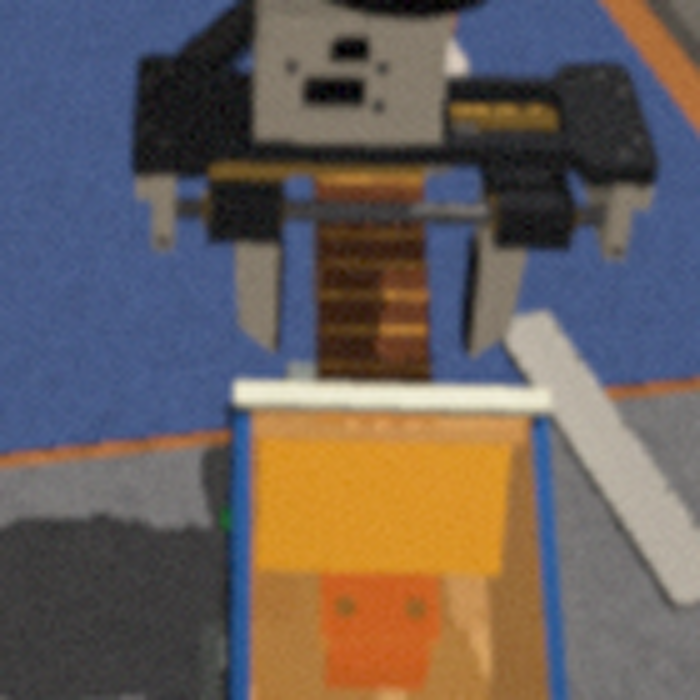

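Released, and the neck stays put on the rail with its nose at the stop. I'll retract straight up and then back out of the way so both cameras can see it.

```bash
python3 -m jog '[80,-30,0,0,0, 80,-80,0,0,0, 80,-130,0,0,0, 80,-150,0,-50,0, 80,-150,0,-110,0, 80,-150,0,-170,0, 80,-150,0,-230,0, 80,-150,0,-250,0, 80,-150,0,-250,0, 80,-150,0,-250,0]'; python3 - <<'E'
from tool import *
f,K,E=grab("side"); crop(f,250,160,360,310,5,"o_s"); crop(f,0,0,512,384,1,"full_s")
for nm,x,z in(("tail",220,25),("tailbot",220,0),("junc",50,25),("x80",80,25)): print(nm,[proj(K,E,R2W(x,y,z)).round(1).tolist() for y in(22,-22)])
f,K,E=grab("top"); crop(f,260,130,410,230,5,"o_t")
for nm,x,z in(("tail",220,25),("x70",70,25)): print("top",nm,[proj(K,E,R2W(x,y,z)).round(1).tolist() for y in(22,-22)])
E
```

```text
time_s: 15.32
tool_pos: [684.7, 175.3, 274.6]
orientation: [0.16, 1.569, -1.615]
ft_force: [0.2, -0.4, 0.4]
width: 0.798
tail [[291.5, 191.4], [312.7, 191.9]]
tailbot [[290.8, 197.3], [311.5, 197.8]]
junc [[292.5, 269.8], [316.1, 270.4]]
x80 [[292.3, 254.8], [315.5, 255.3]]
top tail [[300.2, 172.2], [303.2, 155.2]]
top x70 [[346.5, 184.7], [349.1, 168.8]]
```

View pics/o_s.png

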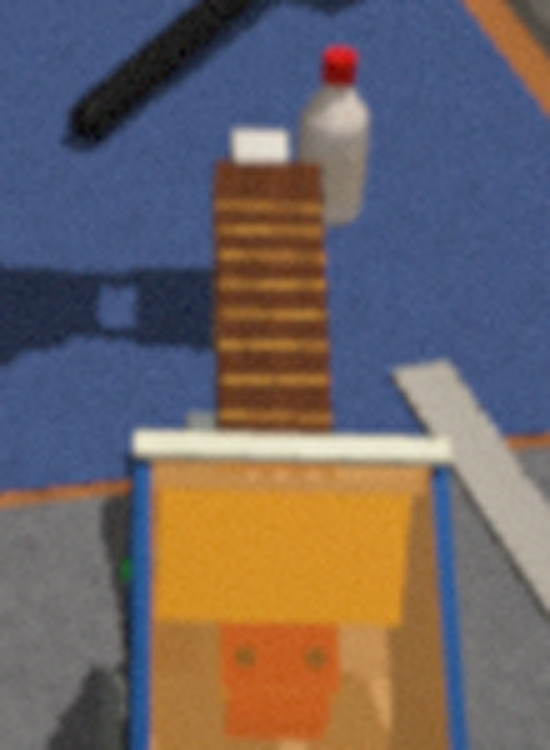

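View pics/o_t.png

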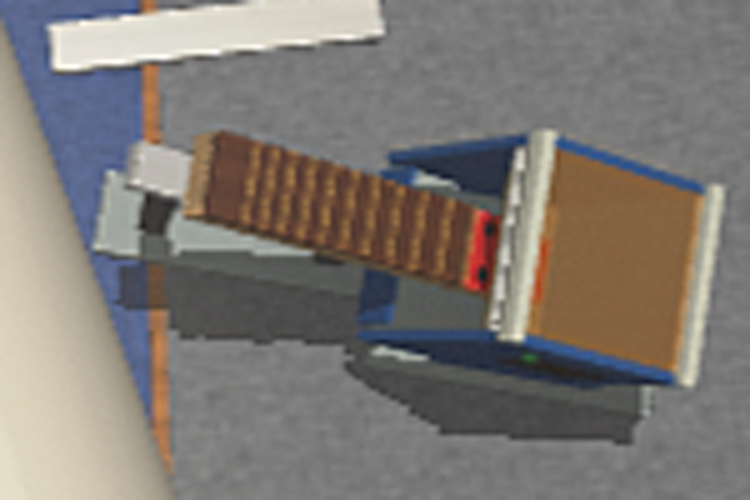

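View pics/full_s.png

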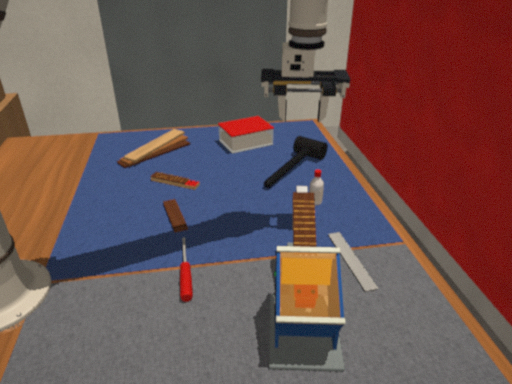

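```bash
python3 - <<'E'
from plant import bot,readout
print(readout.sense()["time_s"],bot.finish_job())
E
```

```text
the job is handed in; nothing more can be done
15.425 None
```

The neck blank is on the rail in the blue curing box, fretboard up, with its headstock against the red stop. I handed the job in at 15.4 s; it reported no verdict.

**What I did**
- **Pick-up:** I picked the large neck up near its tail, because the mallet handle blocked a mid-grip. I set it down 110 mm away, clear of the mallet, and regripped it 25 mm tailward of its middle.
- **Laying it on the rail:** I lowered it onto the rail with a light grip so it tilted to the slope in the fingers.
- **Sliding it in:** I slid it down until the headstock had pushed the flap open and reached the stop. Pushing further raised the force to about 7 N with no movement. Then I let go and backed away.

**Last checks**
- **Position:** The tail's place in the side image is within 0.5 pixel of the prediction for flat and fully in. The headstock meets the stop, and the flap is leaning on it.
- **Centring and line:** The neck is about 1 mm off centre at most, and in line with the rail as far as the pictures show. A check part-way down had shown it about 2 mm off, so I moved it 1.5 mm across on the last stretch.
- **Other things on the bench:** The bystanders and look-alikes look unmoved. The fingers stayed well uphill of the flap throughout.
- **One disagreement:** A reading of the nose position taken while the arm was still swinging was 8 mm out. Both cameras then agreed with the expected value.

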